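Set the retaining nut of a label unwinder

ROBOT

A 6-joint arm with a two-finger parallel gripper is mounted at the origin on a cart in front of the work surface, level with it; the furniture and walls round the work are solid. World frame = base frame: x ahead of the robot, y to its left, z up, the work surface at z = 0. Lengths are in mm, angles in rad, forces in N, time in s.
With the tool pointing down it reaches from about 275 to 775 mm from the base axis. Payload 14.6 kg.
Tool frame: the origin (TCP) lies between the finger pads, 19 mm behind the fingertips; this is the grasp point; z points along the fingers, y is the line along which they close (so a half turn about z gives the same grasp; the last joint's range is limited). The gripper opens to 85 mm and grips with 20 to 120 N. Pads are 22 mm wide; open, the fingers measure 114 mm over their backs; the gripper's body (76 mm by 85 mm) begins 54 mm behind the grasp point. The pads swing forward as they close: fully open they stand 13 mm farther back than shut.
Start: joints at [-1.452, 0.263, -0.048, 1.259, 0, 1.415], TCP at [141.949, -505.449, 249.978] pointing down, gripper open.
Joint ranges: [-2.65, 2.65], [-0.89, 1.7], [-1.18, 1.37], [-2.13, 2.11], [-1.35, 1.29], [-3.14, 3.14]. Speed limits (rad/s): [1.89, 1.89, 2.57, 2.79, 3.14, 3.14].

INTERFACE

Orientations are given as [roll, pitch, yaw] about the fixed x, y, z axes, in that order (R = Rz(yaw) Ry(pitch) Rx(roll)).
In Python, from rig import monitor, vision, ticket, spotter gives the robot as it stands.
- The arm moves only by the shell command python3 -m creep 'ROWS'. ROWS is a JSON object of lists of equal length, an entry for each row: "rot": the turn, a rotation vector about the tool's x, y, z in rad, a list of three; "slide": the shift along the tool's x, y, z in mm, a list of three; "grip": the finger opening in mm, from 0 to 85.4. In form: {"rot": [[wx, wy, wz], ...], "slide": [[x, y, z], ...], "grip": [grip, ...]}. A call has 1 to 12 rows; each row shifts and turns the commanded pose from where the row before left it, along the tool's axes as they then stand; what a row does not reach is not made up. A row lasts 1/10 s, in which the tool goes at most 50 mm and 8.59 degrees, less where a joint would pass 70% of its speed; a pose out of reach is approached as far as the arm can. A call with a gripper value outside its range is refused whole. The fingers move at their own pace and stop on an object; the grip force is fixed at half the most. Time passes only in rows, so rows that do not move let the fingers close. It gives the time, the measured TCP pose, the force, the opening and the grip force at its end, in the units of the state.
- monitor.get_obs(): the state, without advancing time (a new reading comes with each control period).
- vision.camera(name): name is "scene" or "top" or "wrist"; returns a dict with "frame" (480x640x3 uint8, blue, green, red), "range_z" (480x640 float32, mm along the optical axis (not along the pixel's ray), 0 where there is no reading), "fovy" (degrees; the focal length in pixels is half the picture's height over the tangent of half this angle, whatever the lens; pixels are square), "cx", "cy" (the principal point, pixels), "distortion" ([k1, k2, p1, p2, k3] as OpenCV has them; the pictures are not rectified), "rvec" (rotation vector, rad) and "tvec" (3), from world to camera coordinates, as OpenCV has them; the wrist camera has in their place "mount" (4x4, takes a point from camera to tool coordinates, whose origin is the TCP and whose axes are the flange's). Camera axes: x right, y down, z forward; pixel columns grow to the right and rows downward; lengths in mm; the calibration is good to about 2 mm. A picture is of the moment at which its call begins: read the wrist's pose just before it.
- ticket.sign_off(): hands the job in; it is judged then, once.
Trained networks look in a picture, given as the dict that the camera call returned (one of the last four; its "shot" number tells which), for a name from the list of things; names that differ only in an ending like _2 or _b are one class to them, and where a whole thing is asked for, a point or a joint stands for the part that bears it (a point fixed in the world has none). Each returns a list of dicts, best first, with "p" (0 to 1); they miss things now and then, are a little off and sometimes report something else, mostly with a low value. They report only what shows in the picture. A call takes as long as a camera call.
- spotter.regions_of(picture, name): "region" (480x640 bool, what is visible of it) and "box" ([centre column, centre row, width, height] in pixels, round what is visible of it).
- spotter.landmark_of(picture, name): "position" ([column, row] in pixels: a listed point, or the origin of a listed thing).
The state is a dict: "time_s": time; "qpos": joint angles; "qvel": joint speeds; "joint_efforts": joint torques, N m; "ee_pos": TCP position; "orientation": TCP orientation; "contact_force": force on the tool from outside, world axes, zero at the start; "moment": the same for the moment, N m; "opening": opening from 0.0 (shut) to 1.0 (fully open); "finger_force": force on a finger pad.
Only numpy, scipy, OpenCV 4.12 (cv2) and the standard library are available. Lean on these libraries where they do the work, as an engineer would, in place of code of your own. Each camera call takes 0.05 s, during which the arm holds its last target. There are 200 camera calls.

TASK

A fresh roll of labels has been put on the unwinder: first push the stop button on the small box fully down and let it come back up. Then screw the knurled cap nut on top of the roll down (clockwise seen from above) until it bottoms out, and back it off a quarter turn so that the roll can run. Finish while holding the nut there between the fingers, without letting go, and leave the jar and the two weights where they stand.

Things in the scene. Friction and masses are not known exactly. Their poses are not given: they have to be found in the camera images.
- unwinder: label unwinder, fixed to the table: grey square base plate 120 x 120 mm with an upright spindle in its middle, on which lies a white label roll (86 mm across, 60 mm high, its upper face 78 mm above the table). Origin: centre of the underside; z up along the spindle.
- cap_nut: dark knurled steel cap nut, already started on the spindle's thread above the roll. Origin: on the axis, underside of its flange (52 mm across, 6 mm thick), 78.5 mm above the table when bottomed out. Above the flange the round knurled grip, 36 mm across, top 46 mm above the origin, a bright radial line on top. The frame sinks with the nut but does not turn.
- nut_grip (a point): point on the nut's axis at a good gripping height for the TCP, 30 mm above the nut's origin; moves up and down with the nut
- nut_turn (a joint): turn of the cap nut on its thread in rad: 0 = bottomed out (hard stop), positive = unscrewed, i.e. turned counter-clockwise seen from above. Starts between 2.2 and 3.6. Turning clockwise lowers the value and the nut sinks 8 mm a full turn (1.27 mm a rad). Stiff enough to stay where it is left (about 0.08 N m of friction); it can be gripped at any yaw.
- station: small grey push-button box, 84 x 70 mm and 38 mm high, fixed to the table, with one round black button in the middle of its top. Origin: centre of the underside, z up.
- stop_button_top (a point): centre of the top face of the stop button (32 mm across, in a steel collar 48 mm across, 12 mm high), 56 mm above the table when it is up
- stop_button (a joint): travel of the button in m: 0 = up, 0.006 = fully down (about 4 N); a spring pushes it back
- weight_500: brass-coloured weight with a knob, 39 mm across, 62 mm high, loose; origin at the centre of its underside
- weight_200: smaller weight of the same shape, 29 mm across, 46 mm high, loose; origin at the centre of its underside
- sample_jar: brown jar with a black lid, 66 mm across, 104 mm high, loose; origin at the centre of its underside

How it is judged (in metres and radians):
On the way, in this order (a step that is already met when the one before it is completed fails the run):
1. the stop button is pushed fully down (over 5 mm) (value of joint stop_button above 0.005 m), for 0.05 s.
2. the stop button is let up again (value of joint stop_button below 0.001 m), for 0.1 s.
3. the nut is screwed down until it bottoms out (within 0.08 rad) (value of joint nut_turn below 0.08 rad), for 0.2 s.
At the end, for the whole second after the job is handed in: the nut stands a quarter turn (1.57 rad, within 0.35 rad) off its bottom stop and at rest (under 0.1 rad/s), the fingers still grip it with over 2 N and with the TCP within 14 mm of its axis and 30 mm of the grip point, and the stop button is up (under 1 mm) (value of joint nut_turn between 1.22 and 1.92 rad and velocity of joint nut_turn between -0.1 and 0.1 rad/s and contact force between the fingers and cap_nut above 2 N and horizontal distance between the grasp point and nut_grip below 0.014 m and distance between the grasp point and nut_grip below 0.03 m and value of joint stop_button below 0.001 m); the arm keeps its last pose, push and grip.
It fails at once if the larger weight is moved by more than 30 mm (distance of weight_500 from where it was at the start of the episode above 0.03 m).
It fails at once if the smaller weight is moved by more than 30 mm (distance of weight_200 from where it was at the start of the episode above 0.03 m).
It fails at once if the jar is moved by more than 30 mm (distance of sample_jar from where it was at the start of the episode above 0.03 m).
It also fails if it takes over 72 s, if anything falls off the work surface, if the arm or the gripper's body presses on something with over 40 N, if the wrist force passes 120 N, or if a joint passes its speed limit or range.

## Working session

There is one attempt and no reset: what is moved stays moved. The work goes in short steps, Python scripts to look and compute and a shell command to move; the robot and the scene stay as the last step left them, time stands still between calls to the robot, and variables do not carry over. Pictures are saved under pics/ and viewed, at most 10 in all, crops included, and the job is handed in when it is done.

```bash
mkdir -p pics
cat > h.py <<'E'
import numpy as np, cv2
from rig import monitor, vision, ticket, spotter
from scipy.spatial.transform import Rotation as Ro
def K(p):
    f=240/np.tan(np.radians(p["fovy"])/2); return np.array([[f,0,p["cx"]],[0,f,p["cy"]],[0,0,1]])
def pose(p,obs=None):
    if "mount" in p:
        T=np.eye(4);T[:3,:3]=Ro.from_euler("xyz",obs["orientation"]).as_matrix();T[:3,3]=obs["ee_pos"]
        M=T@np.array(p["mount"]); return M[:3,:3],M[:3,3]
    R=cv2.Rodrigues(np.array(p["rvec"],float))[0]; return R.T,-R.T@np.array(p["tvec"],float).ravel()
def rays(p,uv):
    n=cv2.undistortPoints(np.array(uv,float).reshape(-1,1,2),K(p),np.array(p["distortion"],float)).reshape(-1,2)
    return np.c_[n,np.ones(len(n))]
def atz(p,uv,z,obs=None):
    R,c=pose(p,obs); d=rays(p,uv)@R.T; return c+d*((z-c[2])/d[:,2])[:,None]
def cloud(p,mask,obs=None):
    R,c=pose(p,obs); v,u=np.nonzero(mask&(p["range_z"]>0)); return c+(rays(p,np.c_[u,v])*p["range_z"][v,u][:,None])@R.T
def tri(L):
    A=np.zeros((3,3));b=np.zeros(3)
    for p,uv,o in L:
        R,c=pose(p,o); d=R@rays(p,[uv])[0]; d/=np.linalg.norm(d); P=np.eye(3)-np.outer(d,d); A+=P;b+=P@c
    return np.linalg.solve(A,b)
E
python3 - <<'E'
from h import *
o=monitor.get_obs(); print(o)
ps={n:vision.camera(n) for n in("scene","top")}
cv2.imwrite("pics/a.png",np.hstack([cv2.resize(ps[n]["frame"],(400,300)) for n in ps]))
cv2.imwrite("pics/top.png",ps["top"]["frame"])
for n in["cap_nut","nut_grip","stop_button_top","station","unwinder","weight_500","weight_200","sample_jar"]:
    L=[]
    for k,p in ps.items():
        r=spotter.landmark_of(p,n)
        if r: L.append((p,r[0]["position"],None)); print(n,k,round(r[0]["p"],2),np.round(r[0]["position"]))
    if len(L)==2:
        X=tri(L);print("   tri",X.round(1))
    for k,p in ps.items():
        if n in("nut_grip","stop_button_top"):continue
        r=spotter.regions_of(p,n)
        if r:
            C=cloud(p,r[0]["region"]);print("   cloud",k,round(r[0]["p"],2),len(C),np.percentile(C,[2,50,98],axis=0).round().tolist() if len(C) else "")
E
```

```text
{'time_s': 0.0, 'qpos': array([-1.45231412e+00,  2.63514513e-01, -4.90087837e-02,  1.25940971e+00,
       -3.79945919e-05,  1.41550784e+00]), 'qvel': array([ 0.00072918,  0.00201058,  0.00040028, -0.00135637,  0.00019193,
        0.00040995]), 'joint_efforts': array([ 2.00902388e-03, -6.37624240e+01,  3.84557748e+01,  1.41964006e-02,
       -8.27610006e-05,  2.23513479e-05]), 'ee_pos': array([ 141.89650765, -505.15406462,  249.50308987]), 'orientation': array([-3.14046378e+00, -1.38266856e-04,  2.73770645e-01]), 'contact_force': array([-0.28208651,  0.61309534, -0.21501599]), 'moment': array([-0.02059735, -0.0147158 ,  0.0527596 ]), 'finger_force': 0.0, 'opening': 1.000936665192166}
cap_nut scene 0.7 [417. 238.]
cap_nut top 0.76 [435. 317.]
   tri [453.4 -89.6  79.6]
   cloud scene 0.77 626 [[428.0, -104.0, 82.0], [442.0, -80.0, 104.0], [468.0, -68.0, 129.0]]
   cloud top 0.66 785 [[428.0, -109.0, 84.0], [450.0, -87.0, 122.0], [475.0, -69.0, 129.0]]
nut_grip scene 0.89 [424. 221.]
nut_grip top 0.82 [440. 319.]
   tri [447.6 -93.4 115.4]
stop_button_top scene 0.8 [287. 302.]
stop_butt
[... 718 characters left out ...]
0.0, -127.0, 0.0], [641.0, -66.0, 30.0], [677.0, -54.0, 62.0]]
   cloud top 0.68 473 [[631.0, -90.0, 4.0], [644.0, -70.0, 41.0], [666.0, -55.0, 64.0]]
weight_200 scene 0.88 [366. 303.]
weight_200 top 0.73 [418. 207.]
   tri [ 669.4 -129.9 -184.4]
   cloud scene 0.95 444 [[630.0, -127.0, 0.0], [641.0, -66.0, 30.0], [677.0, -54.0, 62.0]]
   cloud top 0.68 473 [[631.0, -90.0, 4.0], [644.0, -70.0, 41.0], [666.0, -55.0, 64.0]]
sample_jar scene 0.86 [179. 304.]
sample_jar top 0.89 [206. 200.]
   tri [655.4 313.6   1.6]
   cloud scene 0.8 2262 [[621.0, 290.0, 6.0], [634.0, 323.0, 57.0], [677.0, 348.0, 105.0]]
   cloud top 0.93 1646 [[622.0, 283.0, 9.0], [646.0, 306.0, 102.0], [680.0, 340.0, 106.0]]
```

View pics/a.png

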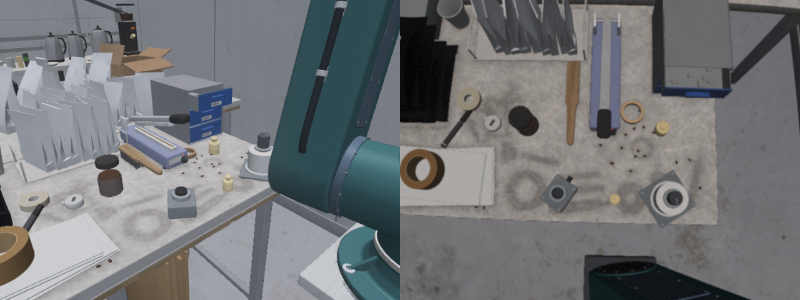

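View pics/top.png

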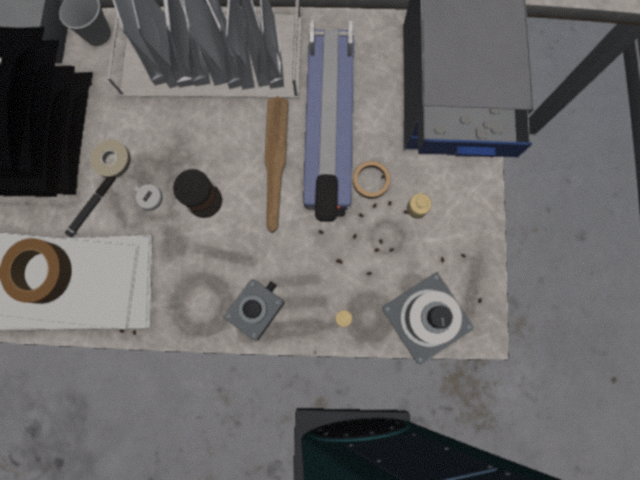

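The scene and top views show the nut at top-image (437,317), the button at (252,308), the small weight between them at (344,318), the large weight at (419,206) and the jar at (193,189). Next I turn the tool to a convenient yaw, then go over the nut and on to the button.

```bash
python3 -m creep '{"rot":[[0,0,-0.1297],[0,0,-0.1297],[0,0,-0.1297],[0,0,-0.1297],[0,0,-0.1297],[0,0,-0.1297],[0,0,-0.1297],[0,0,-0.1297],[0,0,-0.1297],[0,0,-0.1297]],"slide":[[0,0,-3],[0,0,-3],[0,0,-3],[0,0,-3],[0,0,-3],[0,0,-3],[0,0,-3],[0,0,-3],[0,0,-3],[0,0,-3]],"grip":[85,85,85,85,85,85,85,85,85,85]}'
python3 -m creep '{"rot":[[0,0,0],[0,0,0],[0,0,0],[0,0,0],[0,0,0],[0,0,0],[0,0,0],[0,0,0],[0,0,0],[0,0,0],[0,0,0],[0,0,0]],"slide":[[35,23,0],[35,23,0],[35,23,0],[35,23,0],[35,23,0],[35,23,0],[35,23,0],[35,23,0],[35,23,0],[35,23,0],[35,23,0],[0,0,0]],"grip":[85,85,85,85,85,85,85,85,85,85,85,85]}'
python3 - <<'E'
from h import *
o=monitor.get_obs();p=vision.camera("wrist");print(o["ee_pos"],o["orientation"],o["qpos"],np.round(p["mount"],2))
cv2.imwrite("pics/w1.png",p["frame"])
for n in["cap_nut","nut_grip","stop_button_top"]:
    for r in spotter.landmark_of(p,n)[:1]: print(n,r["p"],r["position"],atz(p,[r["position"]],110,o))
for r in spotter.regions_of(p,"cap_nut")[:1]:
    C=cloud(p,r["region"],o); print(len(C),np.percentile(C,[2,50,98],axis=0).round(1)); T=C[C[:,2]>np.percentile(C[:,2],98)-6]; print(T.min(0),T.max(0),cv2.minEnclosingCircle(T[:,:2].astype(np.float32)))
E
```

```text
time_s: 2.5
ee_pos: [141.9, -505.5, 280.1]
orientation: [-3.142, 0.0, 1.576]
contact_force: [0.5, 1.1, 0.2]
opening: 0.994
finger_force: 0.0
time_s: 3.7
ee_pos: [396.6, -117.0, 280.0]
orientation: [3.141, -0.001, 1.576]
contact_force: [-0.2, -0.2, -0.5]
opening: 0.994
finger_force: 0.0
[ 396.581359   -117.00288069  280.04897813] [ 3.14092796e+00 -5.78678100e-04  1.57607650e+00] [-4.85097904e-01  6.19511756e-02 -2.19111508e-01  1.28941982e+00
  8.23525644e-04  1.08041857e+00] [[  -0.     -0.96   -0.29   74.78]
 [   1.     -0.      0.      0.68]
 [  -0.     -0.29    0.96 -124.93]
 [   0.      0.      0.      1.  ]]
cap_nut 0.84 [377.2, 192.9] [[445.00560803 -90.43825472 110.        ]]
nut_grip 0.57 [388.1, 197.5] [[454.21385906 -94.19988011 110.        ]]
2720 [[ 429.2 -111.9   87.5]
 [ 447.   -87.7  125.9]
 [ 470.9  -69.6  130. ]]
[ 434.67427077 -109.82687102  124.10476656] [468.49202333 -74.73913391 131.18978978] ((451.5719299316406, -92.27619171142578), 17.689300537109375)
```

```bash
python3 -m creep '{"rot":[[0,0,0],[0,0,0],[0,0,0],[0,0,0],[0,0,0],[0,0,0],[0,0,0],[0,0,0],[0,0,0]],"slide":[[38,9,0],[38,9,0],[38,9,0],[38,9,0],[38,9,0],[38,9,0],[38,9,0],[0,0,0],[0,0,0]],"grip":[85,85,85,0,0,0,0,0,0]}'
python3 - <<'E'
from h import *
o=monitor.get_obs();p=vision.camera("wrist");print(o["ee_pos"],o["orientation"],o["opening"])
cv2.imwrite("pics/w2.png",p["frame"])
for n in["stop_button_top","station"]:
    for r in spotter.landmark_of(p,n)[:1]: print(n,r["p"],r["position"],atz(p,[r["position"]],56 if n!="station" else 0,o))
for r in spotter.regions_of(p,"station")[:1]:
    C=cloud(p,r["region"],o); print(len(C),np.percentile(C,[2,50,98],axis=0).round(1)); T=C[C[:,2]>53]; print(len(T),np.median(T[:,2]),T.min(0),T.max(0),cv2.minEnclosingCircle(T[:,:2].astype(np.float32)))
E
```

```text
time_s: 4.85
ee_pos: [458.1, 145.0, 279.8]
orientation: [-3.141, 0.0, 1.571]
contact_force: [-0.5, 0.5, 0.2]
opening: 0.0
finger_force: 0.0
[458.10616621 145.00533392 279.78733076] [-3.14116357e+00  3.06831952e-04  1.57070286e+00] 0.00018970151120715594
stop_button_top 0.93 [317.3, 141.2] [[457.19515844 211.04263572  56.        ]]
station 0.67 [320.1, 137.8] [[459.97048733 213.20990472   0.        ]]
6343 [[415.2 171.1  25.6]
 [459.7 212.2  39.4]
 [503.8 254.4  61.7]]
922 60.81370982257775 [443.86932298 193.5061343   53.01908343] [476.57559665 230.18903564  63.04827133] ((459.58447265625, 211.69992065429688), 19.02131462097168)
```

View pics/w2.png

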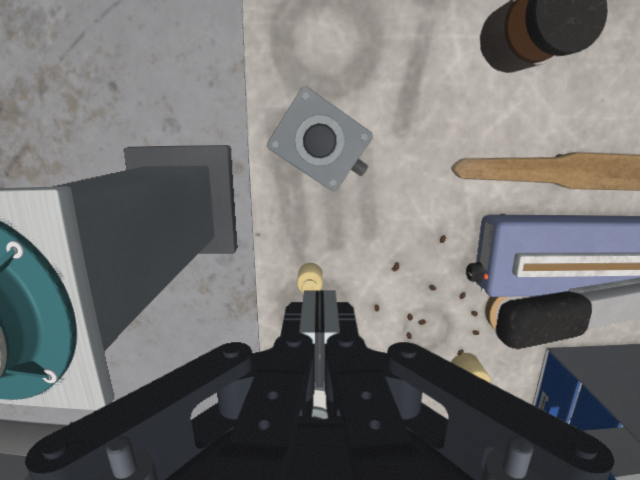

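View pics/w1.png

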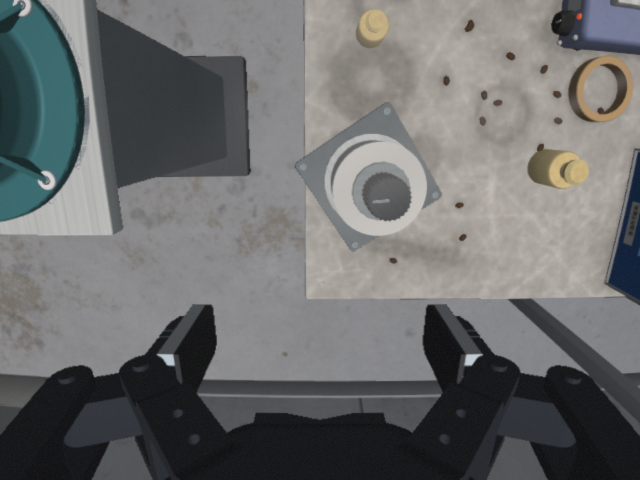

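The w2 view shows the button at (320,141). In w1 the nut is at (387,197) and the weights are at (373,28) and (560,170). I'll go above the button and down to just short of it.

```bash
python3 -m creep '{"rot":[[0,0,0],[0,0,0],[0,0,0],[0,0,0],[0,0,0],[0,0,0],[0,0,0]],"slide":[[34,1,0],[33,1,0],[0,0,48],[0,0,48],[0,0,48],[0,0,46],[0,0,0]],"grip":[0,0,0,0,0,0,0]}'
python3 -m creep '{"rot":[[0,0,0],[0,0,0],[0,0,0],[0,0,0],[0,0,0]],"slide":[[0,0,4],[0,0,4],[0,0,4],[0,0,0],[0,0,0]],"grip":[0,0,0,0,0]}'
```

```text
time_s: 5.75
ee_pos: [457.1, 210.8, 86.0]
orientation: [-3.134, 0.002, 1.569]
contact_force: [-0.0, -0.4, 1.1]
opening: 0.002
finger_force: 0.0
time_s: 6.25
ee_pos: [460.5, 212.7, 78.7]
orientation: [3.14, -0.0, 1.571]
contact_force: [1.4, -0.3, 1.2]
opening: 0.0
finger_force: 0.5
```

```bash
python3 -m creep '{"rot":[[0,0,0],[0,0,0],[0,0,0]],"slide":[[0,0,3],[0,0,0],[0,0,0]],"grip":[0,0,0]}'
python3 -m creep '{"rot":[[0,0,0],[0,0,0],[0,0,0]],"slide":[[0,0,3],[0,0,0],[0,0,0]],"grip":[0,0,0]}'
```

```text
time_s: 6.55
ee_pos: [460.3, 212.6, 75.2]
orientation: [3.141, -0.0, 1.571]
contact_force: [2.0, 0.4, 2.5]
opening: 0.003
finger_force: 1.3
time_s: 6.85
ee_pos: [460.4, 212.7, 72.5]
orientation: [3.14, -0.0, 1.571]
contact_force: [-1.2, -0.5, 13.8]
opening: 0.002
finger_force: 6.9
```

```bash
python3 -m creep '{"rot":[[0,0,0],[0,0,0],[0,0,0]],"slide":[[0,0,2],[0,0,0],[0,0,0]],"grip":[0,0,0]}'
```

```text
time_s: 7.15
ee_pos: [460.6, 212.7, 72.0]
orientation: [3.139, -0.001, 1.571]
contact_force: [-8.2, -4.0, 41.3]
opening: 0.003
finger_force: 20.9
```

The force jumped to 41 N at the stop, so the button is fully down. Now I release it, rise and travel to above the nut.

```bash
python3 -m creep '{"rot":[[0,0,0],[0,0,0],[0,0,0],[0,0,0],[0,0,0],[0,0,0],[0,0,0]],"slide":[[0,0,-20],[0,0,-20],[0,0,-30],[0,0,-40],[0,0,-40],[0,0,-40],[0,0,0]],"grip":[0,0,0,0,0,0,0]}'
python3 -m creep '{"rot":[[0,0,0],[0,0,0],[0,0,0],[0,0,0],[0,0,0],[0,0,0],[0,0,0],[0,0,0],[0,0,0]],"slide":[[-34,-1,0],[-34,-1,0],[-34,-1,0],[-34,-1,0],[-34,-1,0],[-34,-1,0],[-34,-1,0],[0,0,0],[0,0,0]],"grip":[85,85,85,85,85,85,85,85,85]}'
python3 - <<'E'
from h import *
o=monitor.get_obs();p=vision.camera("wrist");print(o["ee_pos"],o["orientation"],o["qpos"])
for r in spotter.regions_of(p,"cap_nut")[:1]:
    C=cloud(p,r["region"],o); T=C[C[:,2]>np.percentile(C[:,2],98)-6]; print(np.percentile(C[:,2],[2,50,90,98]),T.min(0),T.max(0),cv2.minEnclosingCircle(T[:,:2].astype(np.float32)))
    top=C[C[:,2]>np.percentile(C[:,2],90)-3]; print(np.median(top[:,2]))
ps=[vision.camera(n) for n in("scene","top")]
L=[(q,spotter.landmark_of(q,"nut_grip")[0]["position"],None) for q in ps]; print(tri(L))
L=[(q,spotter.landmark_of(q,"stop_button_top")[0]["position"],None) for q in ps]; print(tri(L))
r=spotter.regions_of(ps[1],"cap_nut")
C=cloud(ps[1],r[0]["region"]); T=C[C[:,2]>np.percentile(C[:,2],90)-6];print(cv2.minEnclosingCircle(T[:,:2].astype(np.float32)),np.median(T[:,2]))
E
```

```text
time_s: 7.85
ee_pos: [461.2, 213.0, 264.2]
orientation: [3.136, -0.002, 1.571]
contact_force: [0.6, 0.4, -0.1]
opening: -0.001
finger_force: 0.0
time_s: 8.75
ee_pos: [452.6, -25.7, 259.3]
orientation: [-3.14, -0.001, 1.569]
contact_force: [-0.1, 0.4, 0.1]
opening: 0.998
finger_force: 0.0
[452.57610819 -25.73356941 259.33234881] [-3.14035122e+00 -5.27149906e-04  1.56917564e+00] [-2.37032531e-01  1.38004108e-01 -1.87369295e-01  1.24675307e+00
  2.23053769e-04  1.33538401e+00]
[ 81.77281601 116.93232988 129.17978866 129.9170138 ] [ 434.20137747 -107.80677394  123.9600451 ] [469.59871667 -74.48075003 131.12781052] ((451.808349609375, -92.23223876953125), 18.040340423583984)
128.75500714898115
[385.30918845 138.11550821 214.767173  ]
[458.74320118 208.04766716  55.48330384]Traceback (most recent call last):
  File "<stdin>", line 10, in <module>
IndexError: list index out of range
```

```bash
python3 -m creep '{"rot":[[0,0,0],[0,0,0],[0,0,-0.148],[0,0,-0.148],[0,0,-0.148],[0,0,-0.148],[0,0,-0.148],[0,0,-0.148],[0,0,-0.148],[0,0,-0.148],[0,0,-0.148],[0,0,-0.148]],"slide":[[-33,-0.4,0],[-33,-0.4,0],[0,0,0],[0,0,0],[0,0,0],[0,0,0],[0,0,0],[0,0,0],[0,0,0],[0,0,0],[0,0,0],[0,0,0]],"grip":[85,85,85,85,85,85,85,85,85,85,85,85]}'
python3 -m creep '{"rot":[[0,0,-0.148],[0,0,-0.148],[0,0,-0.148],[0,0,-0.148],[0,0,-0.148],[0,0,-0.148],[0,0,-0.148],[0,0,-0.148],[0,0,-0.148],[0,0,-0.148],[0,0,-0.148],[0,0,-0.148]],"slide":[[0,0,0],[0,0,0],[0,0,0],[0,0,0],[0,0,0],[0,0,0],[0,0,0],[0,0,0],[0,0,0],[0,0,0],[0,0,0],[0,0,0]],"grip":[85,85,85,85,85,85,85,85,85,85,85,85]}'
python3 -m creep '{"rot":[[0,0,0],[0,0,0],[0,0,0],[0,0,0]],"slide":[[0,0,40],[0,0,35],[0,0,0],[0,0,0]],"grip":[85,85,85,85]}'
python3 - <<'E'
from h import *
o=monitor.get_obs(); print(o["ee_pos"],o["orientation"],o["qpos"])
R=Ro.from_euler("xyz",o["orientation"]).as_matrix(); print("tool move",R.T@(np.array([451.8,-92.2,114])-o["ee_pos"]))
p=vision.camera("wrist");cv2.imwrite("pics/w3.png",p["frame"])
E
```

```text
time_s: 10.4
ee_pos: [452.2, -91.3, 260.0]
orientation: [3.142, 0.0, 3.057]
contact_force: [-0.1, 0.1, 0.1]
opening: 0.997
finger_force: 0.0
time_s: 11.6
ee_pos: [452.2, -91.3, 260.0]
orientation: [-3.142, -0.0, -1.45]
contact_force: [0.1, -0.4, 0.3]
opening: 0.994
finger_force: 0.0
time_s: 12.0
ee_pos: [452.2, -91.3, 185.8]
orientation: [3.141, 0.0, -1.456]
contact_force: [0.0, 0.2, 0.4]
opening: 0.994
finger_force: 0.0
[452.16238277 -91.3490783  185.75968854] [ 3.14114644e+00  2.35867496e-04 -1.45628885e+00] [-3.76289767e-01  1.86881982e-01 -3.31434664e-01  1.05298439e+00
 -2.28720444e-06 -2.06159362e+00]
tool move [ 0.82087     0.42521377 71.7596938 ]
```

View pics/w3.png

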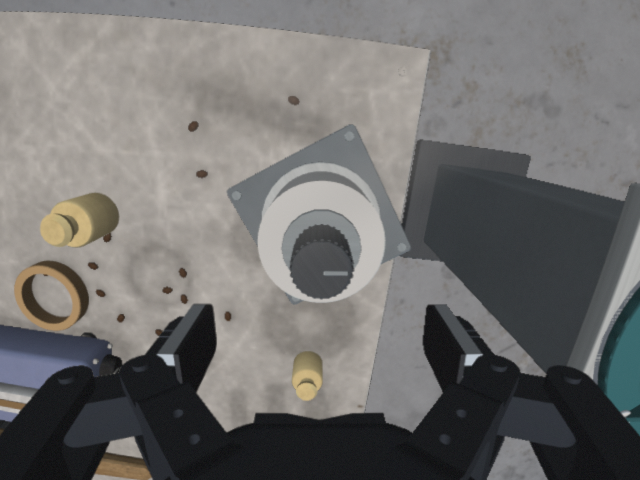

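The nut is at (322,262), centred between the fingers, with its line pointing to the right. I'll descend and close on it.

```bash
python3 -m creep '{"rot":[[0,0,0],[0,0,0],[0,0,0],[0,0,0],[0,0,0],[0,0,0],[0,0,0],[0,0,0],[0,0,0],[0,0,0]],"slide":[[0.8,0.4,30],[0,0,30],[0,0,12],[0,0,0],[0,0,0],[0,0,0],[0,0,0],[0,0,0],[0,0,0],[0,0,0]],"grip":[85,85,85,85,15,15,15,15,15,15]}'
python3 -c 'from h import *; o=monitor.get_obs();print(o["moment"],o["qpos"])'
```

```text
time_s: 13.05
ee_pos: [451.5, -92.6, 114.1]
orientation: [3.141, -0.001, -1.457]
contact_force: [-8.9, -1.5, 17.2]
opening: 0.401
finger_force: 57.8
[-0.18800818  1.71464871 -0.01676189] [-3.78671556e-01  2.44670610e-01 -4.68816513e-01  8.56846829e-01
 -1.17367886e-03 -2.06367315e+00]
```

```bash
python3 -m creep '{"rot":[[0,0,0.1],[0,0,0.1],[0,0,0.1],[0,0,0.1],[0,0,0.1],[0,0,0.1],[0,0,0.1],[0,0,0.1],[0,0,0.1],[0,0,0.1],[0,0,0.1],[0,0,0.1]],"slide":[[0,0,0.13],[0,0,0.13],[0,0,0.13],[0,0,0.13],[0,0,0.13],[0,0,0.13],[0,0,0.13],[0,0,0.13],[0,0,0.13],[0,0,0.13],[0,0,0.13],[0,0,0.13]],"grip":[15,15,15,15,15,15,15,15,15,15,15,15]}'
python3 -c 'from h import *; o=monitor.get_obs();print(o["moment"],o["qpos"][5])'
python3 -m creep '{"rot":[[0,0,0.1],[0,0,0.1],[0,0,0.1],[0,0,0.1],[0,0,0.1],[0,0,0.1],[0,0,0]],"slide":[[0,0,0.13],[0,0,0.13],[0,0,0.13],[0,0,0.13],[0,0,0.13],[0,0,0.13],[0,0,0]],"grip":[15,15,15,15,15,15,15]}'
python3 - <<'E'
from h import *
o=monitor.get_obs();print(o["moment"],o["qpos"][5],o["orientation"]);p=vision.camera("wrist")
cv2.imwrite("pics/w4.png",p["frame"])
E
```

```text
time_s: 14.25
ee_pos: [451.7, -92.8, 112.5]
orientation: [-3.14, -0.001, -2.661]
contact_force: [-8.5, -2.7, 16.5]
opening: 0.405
finger_force: 57.9
[-0.54745673  1.61739877  0.05423841] -0.8596351193321343
time_s: 14.95
ee_pos: [451.6, -93.0, 111.8]
orientation: [-3.139, 0.0, 3.023]
contact_force: [-7.4, -3.5, 17.0]
opening: 0.405
finger_force: 58.0
[-0.79916866  1.75253059 -0.14836961] -0.2600094277850725 [-3.13938432e+00  3.89285965e-04  3.02276013e+00]
```

View pics/w4.png

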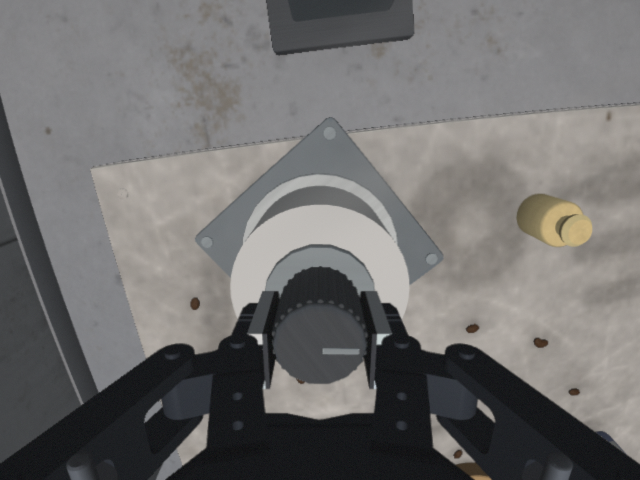

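The bright line is at (340,352), still along the tool's +y, so the nut is turning with the fingers without slip. I'll carry on in smaller steps, watching the moment.

```bash
M='from h import *; o=monitor.get_obs();print("MZ",o["moment"].round(2),o["qpos"][5])'
python3 -m creep '{"rot":[[0,0,0.08],[0,0,0.08],[0,0,0.08],[0,0,0.08],[0,0,0.08]],"slide":[[0,0,0.1],[0,0,0.1],[0,0,0.1],[0,0,0.1],[0,0,0.1]],"grip":[15,15,15,15,15]}'; python3 -c "$M"
python3 -m creep '{"rot":[[0,0,0.08],[0,0,0.08],[0,0,0.08]],"slide":[[0,0,0.1],[0,0,0.1],[0,0,0.1]],"grip":[15,15,15]}'; python3 -c "$M"
python3 -m creep '{"rot":[[0,0,0.08],[0,0,0.08],[0,0,0.08]],"slide":[[0,0,0.1],[0,0,0.1],[0,0,0.1]],"grip":[15,15,15]}'; python3 -c "$M"
```

```text
time_s: 15.5
ee_pos: [451.5, -93.0, 111.3]
orientation: [-3.139, 0.001, 2.623]
contact_force: [-9.4, -4.6, 17.2]
opening: 0.405
finger_force: 58.1
MZ [-1.01  1.99  0.06] 0.13953671577248475
time_s: 15.8
ee_pos: [451.4, -93.1, 110.9]
orientation: [-3.14, 0.002, 2.383]
contact_force: [-9.4, -5.2, 17.8]
opening: 0.407
finger_force: 58.2
MZ [-1.01  2.15  0.  ] 0.3795592302838292
time_s: 16.1
ee_pos: [451.4, -93.0, 110.7]
orientation: [-3.14, 0.002, 2.143]
contact_force: [-10.1, -4.1, 19.1]
opening: 0.403
finger_force: 58.3
MZ [-1.08  2.3   0.79] 0.6193893817490604
```

```bash
M='from h import *; o=monitor.get_obs();print("MZ",o["moment"].round(2),o["qpos"][5])'
python3 -m creep '{"rot":[[0,0,0.05],[0,0,0.05],[0,0,0],[0,0,0],[0,0,0]],"slide":[[0,0,0],[0,0,0],[0,0,0],[0,0,0],[0,0,0]],"grip":[15,15,15,15,15]}'; python3 -c "$M"
python3 - <<'E'
from h import *
p=vision.camera("wrist");cv2.imwrite("pics/w5.png",cv2.resize(p["frame"][270:420,220:420],(800,600)))
E
```

```text
time_s: 16.6
ee_pos: [452.1, -94.1, 110.9]
orientation: [-3.14, 0.005, 2.047]
contact_force: [-8.1, -12.8, 16.2]
opening: 0.405
finger_force: 58.3
MZ [-2.69  1.74  1.16] 0.7151882536653166
```

View pics/w5.png

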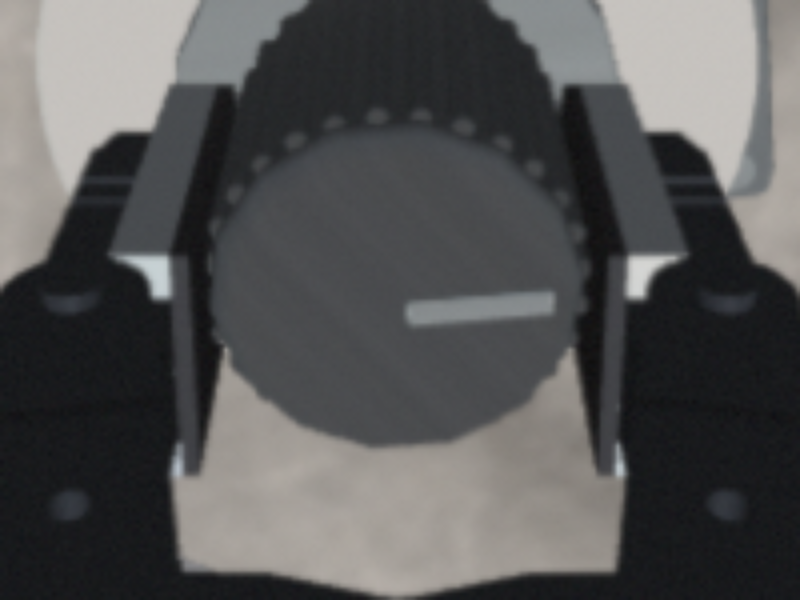

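The line is now tilted by about 0.08 rad and the moment is 1.2 N m, so the nut is against its stop and the pads have just begun to slip. I'll back off about 1.6 rad.

```bash
M='from h import *; o=monitor.get_obs();print("MZ",o["moment"].round(2),o["qpos"][5])'
python3 -m creep '{"rot":[[0,0,-0.1],[0,0,-0.1],[0,0,-0.1],[0,0,-0.1],[0,0,-0.1],[0,0,-0.1],[0,0,-0.1],[0,0,-0.1]],"slide":[[0,0,-0.13],[0,0,-0.13],[0,0,-0.13],[0,0,-0.13],[0,0,-0.13],[0,0,-0.13],[0,0,-0.13],[0,0,-0.13]],"grip":[15,15,15,15,15,15,15,15]}'
python3 -m creep '{"rot":[[0,0,-0.1],[0,0,-0.1],[0,0,-0.1],[0,0,-0.1],[0,0,-0.1],[0,0,-0.1],[0,0,-0.1],[0,0,-0.1],[0,0,0],[0,0,0],[0,0,0],[0,0,0]],"slide":[[0,0,-0.13],[0,0,-0.13],[0,0,-0.13],[0,0,-0.13],[0,0,-0.13],[0,0,-0.13],[0,0,-0.13],[0,0,-0.13],[0,0,0],[0,0,0],[0,0,0],[0,0,0]],"grip":[15,15,15,15,15,15,15,15,15,15,15,15]}'; python3 -c "$M"
python3 - <<'E'
from h import *
p=vision.camera("wrist");cv2.imwrite("pics/w6.png",cv2.resize(p["frame"][270:420,220:420],(800,600)))
E
```

```text
time_s: 17.45
ee_pos: [452.8, -93.3, 111.9]
orientation: [-3.14, 0.003, 2.85]
contact_force: [-1.5, -4.2, 11.9]
opening: 0.405
finger_force: 58.4
time_s: 18.65
ee_pos: [452.7, -92.2, 112.9]
orientation: [-3.14, 0.002, -2.636]
contact_force: [0.2, 4.4, 14.5]
opening: 0.405
finger_force: 58.8
MZ [0.89 0.07 0.08] -0.8837379518135154
```

View pics/w6.png

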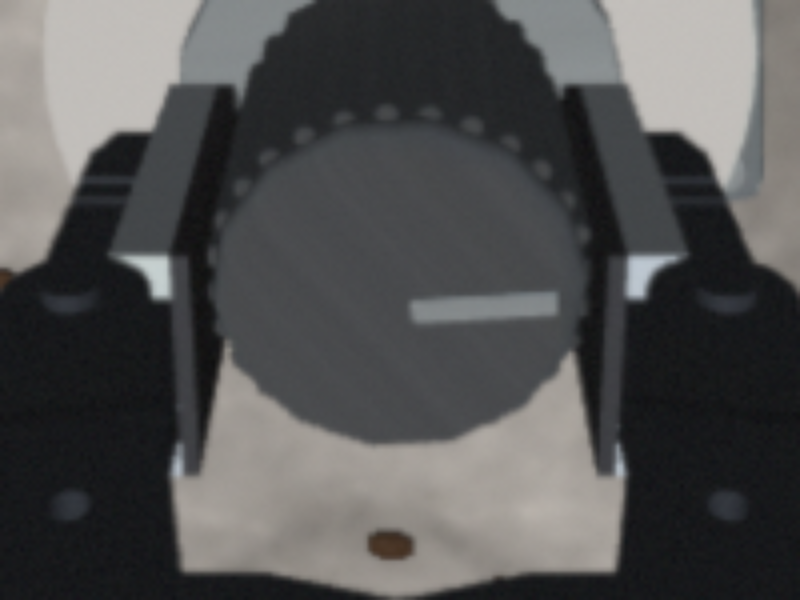

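The line has kept its place in the fingers at (485,308) in the crop, so the nut turned back with them by about 1.58 rad. The grip force is 58 N and everything is at rest, so I hand in.

```bash
python3 -c 'from rig import ticket; print(ticket.sign_off())'
```

```text
the job is handed in; nothing more can be done
None
```

I pushed the stop button fully down and let it back up. I then screwed the nut down to its stop, backed it off about 1.58 rad, and handed the job in at about 19 s with the fingers still gripping it (58 N); the arm never went near the jar or the weights, and the sign-off gave no verdict.

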